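# Knock up a sunken sauce canister with a mallet

### The arm

A 7-joint arm with a two-finger parallel gripper is mounted at the origin on the work surface. World frame = base frame: x ahead of the robot, y to its left, z up, the work surface at z = 0. Lengths are in m, angles in rad, forces in N, time in s.
With the tool pointing down it reaches from about 0.425 to 0.875 m from the base axis. Payload 4.7 kg.
Tool frame: the origin (TCP) lies between the finger pads; the fingertips stand 14 mm ahead of it and the grasp point (between the pads) lies 5 mm behind it; z points along the fingers, y is the line along which they close (so a half turn about z gives the same grasp; the last joint's range is limited). The gripper opens to 87 mm and grips with 3 to 60 N. Pads are 19 mm wide; open, the fingers measure 117 mm over their backs; the gripper's body (75 mm by 190 mm) begins 51 mm behind the grasp point.
Start: joints at [1.183, 0.321, -0.07, 1.45, 0.023, 1.371, -0.057], TCP at [0.254, -0.598, 0.237] pointing down, gripper open.
Joint ranges: [-2.86, 2.86], [-0.3, 2.09], [-1.38, 1.24], [0.06, 2.45], [-1.56, 4.7], [0.09, 2.05], [-2.69, 2.69]. Speed limits (rad/s): [2.57, 2.57, 3.14, 3.14, 3.14, 3.14, 3.14].

### API

Orientations are given as a rotation vector (axis times angle).
In Python, from bench import get_state, get_image, camera_params, close_job gives the robot as it stands. The module is installed in compiled form; this text tells all that it offers.
- The arm moves only by the tool arm_command, never from a script. Its argument "motion" is a list of rows, each a list of 5 numbers: the finger opening in mm, from 0 to 87, then the shift along the tool's x, y, z in mm, then the turn about the tool's z in degrees. In form: [[gripper, x, y, z, spin], ...]. A call has 1 to 5 rows; each row is the pose to reach, as a shift and turn from the pose commanded when the call began, along the tool's axes at that moment; what a row does not reach only later rows make up. A row lasts 1/12 s, in which the tool goes at most 41.7 mm and 7.16 degrees, less where a joint would pass 70% of its speed; a pose out of reach is approached as far as the arm can. A call with a gripper value outside its range is refused whole. The fingers move at their own pace and stop on an object; "newtons" is the grip in N (left out, the last holds). Time passes only in rows, so rows that repeat a pose let the fingers close. It gives the time, the measured TCP pose, the force, the opening and the grip force at its end, in the units of the state.
- get_state(): the state, without advancing time (a new reading comes with each control period).
- get_image(name): name is "scene" or "top" or "wrist"; returns (picture, depth): 384x512x3 uint8, red, green, blue; 384x512 float32, m along the optical axis (not along the pixel's ray), 0 where there is no reading.
- camera_params(name): a dict with "intrinsics" (3x3 intrinsics, pixels), "extrinsics" (4x4, takes a point from camera to world coordinates). Camera axes: x right, y down, z forward; pixel columns grow to the right and rows downward; lengths in m; the calibration is good to about 2 mm. A picture is of the moment at which its call begins: read the wrist's pose just before it. camera_params takes no time and is no camera call; for the wrist camera it gives the pose at the moment of the call.
- close_job(): hands the job in; it is judged then, once.
The state is a dict: "time": time; "joint_positions": joint angles; "qd": joint speeds; "joint_torque": joint torques, N m; "position": TCP position; "tool_rot": TCP orientation; "ft_force": force on the tool from outside, world axes, zero at the start; "torque": the same for the moment, N m; "grip_width": opening from 0.0 (shut) to 1.0 (fully open); "grip_force": force on a finger pad.
Only numpy, scipy, OpenCV 4.12 (cv2) and the standard library are available. Lean on these libraries where they do the work, as an engineer would, in place of code of your own. Each camera call takes 0.05 s, during which the arm holds its last target. There are 200 camera calls.

### The job

Take the wooden mallet and strike the red-capped sprung ejector pin of the canister well straight down with a brisk blow (or several) until it is fully home, so that the sunken sauce canister comes up. Stand the mallet back on the green board, then lift the canister out and set it down upright, not dropped, on the black serving plate. Touch the pin only with the mallet, do not hit the canister with the mallet, and leave the bowl, bottle and brush alone.

Things in the scene. Friction and masses are not known exactly. Their poses are not given: they have to be found in the camera images.
- well: canister well: a fixed aluminium block, 110 mm (its x) by 210 mm (its y) by 85 mm high, red strip on its -x side. Origin at the centre of its underside; z up. The round well (65 mm bore) is centred at y = +50 mm, the ejector pin at y = -60 mm, both at x = 0. Its top is flat at z = 85 mm.
- well_mouth (a point): centre of the well's mouth, level with the top of the block (85 mm over the table)
- pin: ejector pin: red round cap, 36 mm across and 14 mm thick, on a 16 mm sprung steel stem; origin on its axis, 42 mm below the top of the cap. The cap's top stands 45 mm over the block's top when up and 15 mm when home.
- pin_top (a point): centre of the cap's flat top, the place to strike
- pin_travel (a joint): travel of the ejector pin downwards in m: 0 up, 0.030 fully home at its stop. Spring and stiff guide resist with about 7 to 13 N; the guide holds the pin where it has been driven. The canister rises 1.1 times as far as the pin goes down (33 mm when home).
- canister: closed steel sauce canister with flat orange lid, 60 mm across, 75 mm high, about 0.2 kg, origin at the centre of its underside, z up along its axis. At the start it is sunk in the well with its lid 2 mm below the block's top (2 mm gap round it: too narrow for fingers); with the pin home 31 mm of it stand clear.
- mallet: wooden kitchen mallet, about 0.3 kg, standing on its striking face. Upright round head 60 mm across and 60 mm high; origin at the centre of the lower striking face, z up along the head. Straight dark handle along its -x, from 25 to 170 mm from the head's axis, 22 mm wide (y) and 24 mm high, its centre line 30 mm above the striking face.
- board: green plastic board, fixed, 210 mm (x) by 160 mm (y) by 15 mm; origin at the centre of its underside. The mallet starts on it and goes back on it.
- plate: black ribbed square serving plate, fixed, 170 mm by 170 mm by 10 mm, origin at the centre of its underside
- bowl: steel bowl, 130 mm across, 60 mm high, origin at the centre of its underside: leave alone
- bottle: amber bottle with yellow cap, 60 mm across, 170 mm high, origin at the centre of its underside: leave alone
- brush: basting brush, 200 mm long, lying on the table, handle to its -x: leave alone

How it is judged:
On the way, in this order (a step that is already met when the one before it is completed fails the run):
1. the mallet strikes the ejector pin's cap a brisk blow: the pin moves down faster than 0.05 m/s under the mallet before it is home (a slow push does not count) (velocity of joint pin_travel above 0.05 m/s and contact force between mallet and pin above 1 N and value of joint pin_travel below 0.026 m).
2. the pin is fully home (within 3 mm of its 30 mm stop), by this or further blows of the mallet (value of joint pin_travel above 0.027 m and contact force between mallet and pin above 0.5 N).
3. the mallet stands on its striking face on the green board again (head centre within 90 mm along and 65 mm across the board's middle), let go (x of mallet in the frame of board between -0.09 and 0.09 m and y of mallet in the frame of board between -0.065 and 0.065 m and z of mallet in the frame of board below 0.02 m and angle between mallet's own z axis and vertical below 0.12 rad and contact force between mallet and the fingers below 0.1 N), for 0.2 s.
4. the canister, still held in the fingers, is set down upright on the black plate (centre within 50 mm of the plate's middle along each side), its foot no more than 5 mm above it (x of canister in the frame of plate between -0.05 and 0.05 m and y of canister in the frame of plate between -0.05 and 0.05 m and z of canister in the frame of plate below 0.015 m and angle between canister's own z axis and vertical below 0.1 rad and contact force between canister and the fingers above 0.5 N), for 0.05 s.
At the end, for the whole second after the job is handed in: Canister upright and at rest on the black plate, centre within 50 mm of its middle along each side; mallet at rest on its striking face on the green board, head centre within 90 mm along and 65 mm across the board's middle; pin still down, within 4 mm of its stop (all of step 3 and x of canister in the frame of plate between -0.05 and 0.05 m and y of canister in the frame of plate between -0.05 and 0.05 m and z of canister in the frame of plate below 0.015 m and angle between canister's own z axis and vertical below 0.1 rad and z of canister in the frame of plate below 0.012 m and value of joint pin_travel above 0.026 m and linear speed of each of canister, mallet below 0.02 m/s); the robot touches nothing.
It fails at once if the fingers or arm press on the pin (more than 2 N): only the mallet may (contact force between any of the fingers, the arm and pin above 2 N).
It fails at once if the mallet hits the canister (more than 2 N) (contact force between mallet and canister above 2 N).
It fails at once if the canister is tipped more than 0.6 rad (angle between canister's own z axis and vertical above 0.6 rad).
It fails at once if the bowl, bottle or brush is moved by more than 30 mm (distance of any of bowl, bottle, brush from where it was at the start of the episode above 0.03 m).
It also fails if it takes over 64 s, if anything falls off the work surface, if the arm or the gripper's body presses on something with over 40 N, if the wrist force passes 120 N, or if a joint passes its speed limit or range.

## Working session

There is one attempt and no reset: what is moved stays moved. The work goes in short steps, Python scripts to look and compute and a tool call to move; the robot and the scene stay as the last step left them, time stands still between calls to the robot, and variables do not carry over. Pictures are saved under pics/ and viewed, at most 10 in all, crops included, and the job is handed in when it is done.

Besides the shell and the picture viewer there is one more tool, called after "Call:" in YAML: its name, and indented under it one key for each argument. arm_command: Moves the arm, as the interface text tells. Its arguments: {"type":"object","properties":{"motion":{"type":"array"},"newtons":{"type":"number"}},"required":["motion"]}

```bash
mkdir -p pics
cat > h.py <<'E'
from bench import *
import numpy as np, cv2
from scipy.spatial.transform import Rotation as R
def snap(n,f):
    im,d=get_image(n); cv2.imwrite(f'pics/{f}.png',im[:,:,::-1]); np.savez(f'pics/{f}.npz',im=im,d=d,**camera_params(n)); return im,d
def load(f): return np.load(f'pics/{f}.npz')
def ray(P,u,v,z):
    K,E=P['intrinsics'],P['extrinsics']; r=E[:3,:3]@np.linalg.solve(K,[u,v,1]); o=E[:3,3]; return o+r*(z-o[2])/r[2]
def cloud(P):
    K,E,d=P['intrinsics'],P['extrinsics'],P['d']; v,u=np.mgrid[:384,:512]
    p=np.stack([(u-K[0,2])/K[0,0]*d,(v-K[1,2])/K[1,1]*d,d],-1); return p@E[:3,:3].T+E[:3,3]
def tool(dw):
    s=get_state(); return R.from_rotvec(s['tool_rot']).inv().apply(dw)*1000
E
python3 - <<'E'
from h import *
s=get_state();print({k:np.round(v,3) for k,v in s.items()})
print(R.from_rotvec(s['tool_rot']).as_matrix().round(3))
a,_=snap('top','top0');b,_=snap('scene','scene0')
cv2.imwrite('pics/both.png',cv2.resize(np.hstack([a]),(800,600))[:,:,::-1])
print(camera_params('top'))
E
```

```text
{'time': np.float64(0.0), 'joint_positions': array([ 1.183,  0.322, -0.07 ,  1.452,  0.023,  1.371, -0.057]), 'qd': array([ 0.   ,  0.001,  0.001, -0.003, -0.   ,  0.001,  0.001]), 'joint_torque': array([-0.0000e+00, -4.9128e+01, -4.0400e-01, -3.1253e+01, -6.4000e-02,
        4.4000e-02,  0.0000e+00]), 'position': array([ 0.254, -0.598,  0.235]), 'tool_rot': array([-3.077e+00, -6.270e-01,  1.000e-03]), 'ft_force': array([ 0.175, -0.091,  1.068]), 'torque': array([-0.012, -0.035, -0.02 ]), 'grip_force': np.float64(0.0), 'grip_width': np.float64(1.002)}
[[ 0.92   0.391 -0.001]
 [ 0.391 -0.92   0.002]
 [-0.    -0.002 -1.   ]]
{'intrinsics': array([[347.97461902,   0.        , 250.28805227],
       [  0.        , 347.97461902, 185.8528465 ],
       [  0.        ,   0.        ,   1.        ]]), 'extrinsics': array([[ 0.01593931, -0.99581991,  0.08993694,  0.54049625],
       [-0.99908326, -0.01943638, -0.03814265,  0.01541725],
       [ 0.03973126, -0.08924652, -0.9952168 ,  0.85703752],
       [ 0.        ,  0.        ,  0.        ,  1.        ]])}
```

View pics/top0.png

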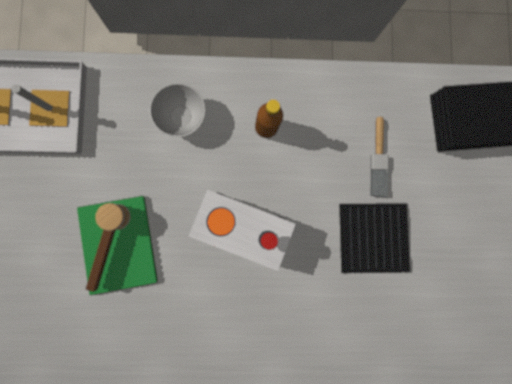

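View pics/scene0.png

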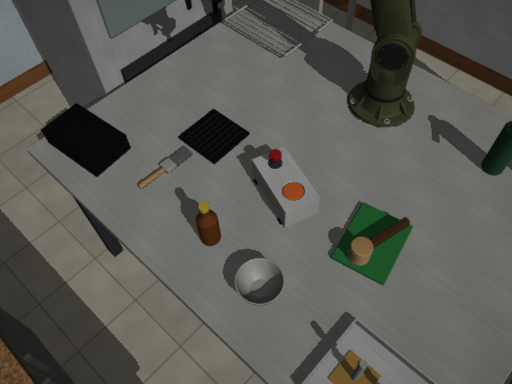

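The top view shows the mallet head at (110,217) with its handle running to (92,288) on the green board, the orange lid at (221,222), the red pin at (268,241) and the black plate at (374,238). The scene view agrees with this. Next I'll measure them.

Run:
```python
from h import *
P=load('top0'); im=P['im']; C=cloud(P)
hsv=cv2.cvtColor(im,cv2.COLOR_RGB2HSV)
def blob(m,box):
    x0,y0,x1,y1=box; k=np.zeros(m.shape,np.uint8); k[y0:y1,x0:x1]=m[y0:y1,x0:x1]
    k=cv2.morphologyEx(k,cv2.MORPH_OPEN,np.ones((3,3),np.uint8))
    c=max(cv2.findContours(k,cv2.RETR_EXTERNAL,cv2.CHAIN_APPROX_NONE)[0],key=cv2.contourArea); return c
H,S,V=hsv[...,0],hsv[...,1],hsv[...,2]
def rep(n,m,box,z):
    c=blob(m,box); r=cv2.minAreaRect(c); mk=np.zeros(m.shape,np.uint8); cv2.drawContours(mk,[c],-1,1,-1)
    pts=np.array([ray(P,u,v,z)[:2] for u,v in c[:,0]],np.float32)
    q=cv2.minAreaRect(pts)
    print(n,np.round(r[0],1),'world rect',np.round(q[0],4),np.round(q[1],4),round(q[2],1),'medz',np.median(C[mk>0][:,2]).round(4)); return pts
rep('lid',((H<14)&(S>200)&(V>150)),(195,195,245,245),.083)
rep('pin',((H<6)|(H>174))&(S>180)&(V>100),(250,225,290,260),.130)
rep('board',(H>50)&(H<80)&(S>150),(60,180,180,310),.015)
rep('plate',(V<60),(330,195,415,280),.010)
rep('head',(H>8)&(H<20)&(S>90)&(V>120),(85,195,135,240),.075)
rep('handle',((H<12)|(H>170))&(S>100)&(V<110),(80,220,130,300),.057)
rep('well',(S<30)&(V>165),(180,180,305,280),.085)
```

```text
Traceback (most recent call last):
ValueError: max() iterable argument is empty
```

```bash
cat > m.py <<'E'
from h import *
P=load('top0'); im=P['im']; C=cloud(P)
hsv=cv2.cvtColor(im,cv2.COLOR_RGB2HSV)
for u,v in [(221,222),(268,241),(140,280),(374,260),(110,217),(98,270),(245,225),(320,300)]: print((u,v),hsv[v,u],C[v,u].round(3))
H,S,V=[hsv[...,i].astype(int) for i in range(3)]
def rep(n,m,box,z):
    x0,y0,x1,y1=box; k=np.zeros(m.shape,np.uint8); k[y0:y1,x0:x1]=m[y0:y1,x0:x1]
    k=cv2.morphologyEx(k,cv2.MORPH_OPEN,np.ones((3,3),np.uint8))
    cs=cv2.findContours(k,cv2.RETR_EXTERNAL,cv2.CHAIN_APPROX_NONE)[0]
    if not cs: print(n,'none'); return
    c=max(cs,key=cv2.contourArea); r=cv2.minAreaRect(c); mk=np.zeros(m.shape,np.uint8); cv2.drawContours(mk,[c],-1,1,-1)
    pts=np.array([ray(P,u,v,z)[:2] for u,v in c[:,0]],np.float32)
    q=cv2.minAreaRect(pts)
    print(n,np.round(r[0],1),'world rect',np.round(q[0],4),np.round(q[1],4),round(q[2],1),'medz',np.median(C[mk>0][:,2]).round(4))
rep('lid',((H<14)&(S>180)),(195,195,245,245),.083)
rep('pin',((H<6)|(H>174))&(S>180),(250,225,290,260),.130)
rep('board',(H>50)&(H<80)&(S>150),(60,180,180,310),.015)
rep('plate',(V<60),(330,195,415,280),.010)
rep('head',(H>8)&(H<20)&(S>90)&(V>120),(85,195,135,240),.075)
rep('handle',((H<12)|(H>170))&(S>100)&(V<110),(80,220,130,300),.057)
rep('well',(abs(C[...,2]-.085)<.02),(180,180,305,280),.085)
E
python3 m.py
```

```text
(221, 222) [ 12 194 209] [0.529 0.049 0.086]
(268, 241) [  1 191 164] [ 0.492 -0.051  0.13 ]
(140, 280) [ 66 151 125] [0.39  0.238 0.018]
(374, 260) [90 23 34] [ 0.442 -0.321  0.011]
(110, 217) [ 16 112 173] [0.536 0.293 0.077]
(98, 270) [ 10 135  85] [0.418 0.321 0.056]
(245, 225) [  8   6 182] [ 0.523 -0.004  0.09 ]
(320, 300) [ 24   8 158] [ 0.343 -0.192 -0.003]
lid [221. 221.] world rect [0.5314 0.0492] [0.0527 0.053 ] 1.0 medz 0.0831
pin [268.5 240.5] world rect [ 0.4932 -0.0521] [0.0267 0.0271] 0.7 medz 0.1302
board [131. 268.] world rect [0.4174 0.2605] [0.0092 0.0093] 0.6 medz 0.0152
plate [374.5 238. ] world rect [ 0.4961 -0.323 ] [0.1637 0.1669] 1.5 medz 0.0104
head [109. 217.] world rect [0.5363 0.296 ] [0.0572 0.0521] 2.8 medz 0.0752
handle none
well [242.1 229.4] world rect [0.5141 0.0023] [0.21 0.11] 69.7 medz 0.0851
```

```bash
cat > m2.py <<'E'
from h import *
P=load('top0'); C=cloud(P); Z=C[...,2]; im=P['im']
hsv=cv2.cvtColor(P['im'],cv2.COLOR_RGB2HSV); H,S,V=[hsv[...,i].astype(int) for i in range(3)]
b=np.zeros(Z.shape,bool); b[180:310,60:180]=1
g=b&(H>45)&(H<85)&(S>90); p=C[g&(abs(Z-.015)<.008)]
q=cv2.minAreaRect(p[:,:2].astype(np.float32)); print('board',q)
m=b&(Z>.045)&(Z<.066)&(im[...,0]<130)&~((H>45)&(H<85)); p=C[m]; print(len(p),p[:,2].mean())
v=cv2.fitLine(p[:,:2].astype(np.float32),cv2.DIST_HUBER,0,.01,.01).ravel(); print('handle',v,np.degrees(np.arctan2(v[1],v[0])),p.min(0),p.max(0))
t=C[b&(abs(Z-.075)<.006)]; print('head',cv2.minEnclosingCircle(t[:,:2].astype(np.float32)),np.median(t,0))
E
python3 m2.py
```

```text
board ((0.47112172842025757, 0.29681578278541565), (0.20631718635559082, 0.15779821574687958), 11.291315078735352)
746 0.05584825775446428
handle [ 0.9484917  -0.31680202  0.4484946   0.3153421 ] -18.469633 [0.37404603 0.2665265  0.04524094] [0.5636389  0.34610535 0.0656575 ]
head ((0.5382809638977051, 0.2958221435546875), 0.030040193349123) [0.53825381 0.29526523 0.07495304]
```

Call:
arm_command:
  motion:
    - [87,31,-27,0,-7]
    - [87,62,-54,0,-14]
    - [87,93,-81,0,-21]
    - [87,124,-108,0,-28]
    - [87,155,-135,0,-35]

```text
time: 0.52
position: [0.3444, -0.4113, 0.2361]
tool_rot: [-2.742, -1.531, 0.001]
ft_force: [1.0, -0.2, 0.4]
grip_width: 0.995
grip_force: 0.0
```

```bash
cat > st.py <<'E'
from h import *
import sys
s=get_state(); M=R.from_rotvec(s['tool_rot']).as_matrix(); y=np.degrees(np.arctan2(M[1,0],M[0,0]))
print('t',s['time'].round(2),'pos',s['position'].round(4),'yaw',y.round(1),'z',M[:,2].round(3),'ft',s['ft_force'].round(1),'w',s['grip_width'].round(3),'gf',s['grip_force'].round(1),'q',s['joint_positions'].round(2))
a=[float(v) for v in sys.argv[1:]]
if len(a)>2: print('shift mm',tool(np.array(a[:3])-s['position']).round(1))
if len(a)>3: print('spin',((y-a[3]+180)%360-180).round(1))
E
python3 st.py 0.5 -0.1 0.235 167
python3 - <<'E'
from h import *
C=cloud(load('top0'));im=load('top0')['im'];b=np.zeros(im.shape[:2],bool);b[180:310,60:180]=1
m=b&(C[...,2]>.045)&(C[...,2]<.066)&(C[...,0]<.5)
p=C[m];v=cv2.fitLine(p[:,:2].astype(np.float32),cv2.DIST_HUBER,0,.01,.01).ravel();print(v,np.degrees(np.arctan2(v[1],v[0])),p.min(0),p.max(0))
E
```

```text
[ 0.9689749  -0.24715923  0.4365197   0.319963  ] -14.309473 [0.37382575 0.29524782 0.0450629 ] [0.49999532 0.34610535 0.06099727]Traceback (most recent call last):
  File "st.py", line 4, in <module>
    print('t',s['time'].round(2),'pos',s['position'].round(4),'yaw',y.round(1),'z',M[:,2].round(3),'ft',s['ft_force'].round(1),'w',s['grip_width'].round(3),'gf',s['grip_force'].round(1),'q',s['joint_positions'].round(2))
              ^^^^^^^^^^^^^^^
AttributeError: 'float' object has no attribute 'round'
```

Call:
arm_command:
  motion:
    - [87,40,-4,0,-7]
    - [87,80,-8,0,-14]
    - [87,120,-12,0,-21]
    - [87,160,-16,0,-28]
    - [87,200,-20,0,-35]

```text
time: 0.93
position: [0.4332, -0.2312, 0.2364]
tool_rot: [-2.155, -2.286, 0.001]
ft_force: [0.4, 0.0, 0.5]
grip_width: 0.998
grip_force: 0.0
```

```bash
sed -i "s/s=get_state(); M/s={k:np.array(v) for k,v in get_state().items()}; M/" st.py; python3 st.py 0.491 0.307 0.235 165.7
```

```text
t 0.93 pos [ 0.4332 -0.2312  0.2364] yaw 93.4 z [-0. -0. -1.] ft [0.4 0.  0.5] w 0.998 gf 0.0 q [ 0.88 -0.   -0.44  1.82  0.    1.32  0.5 ]
shift mm [533.9  89.2   1.1]
spin -72.3
```

Call:
arm_command:
  motion:
    - [87,40,7,0,-7]
    - [87,80,14,0,-14]
    - [87,120,21,0,-21]
    - [87,160,28,0,-28]
    - [87,200,35,0,-35]

```text
time: 1.35
position: [0.4569, -0.0296, 0.2363]
tool_rot: [1.368, 2.828, -0.001]
ft_force: [1.2, -0.3, -0.2]
grip_width: 1.003
grip_force: 0.0
```

```bash
python3 st.py 0.491 0.307 0.235 165.7
```

```text
t 1.35 pos [ 0.4569 -0.0296  0.2363] yaw 128.4 z [-0.    -0.001 -1.   ] ft [ 1.2 -0.3 -0.2] w 1.003 gf 0.0 q [ 0.69 -0.08 -0.64  1.88 -0.05  1.32  0.73]
shift mm [242.8 235.6   1.1]
spin -37.3
```

Call:
arm_command:
  motion:
    - [87,28,28,0,-7]
    - [87,56,56,0,-14]
    - [87,84,84,0,-21]
    - [87,112,112,0,-28]
    - [87,140,140,0,-35]

```text
time: 1.77
position: [0.4811, 0.1666, 0.2366]
tool_rot: [0.455, 3.108, -0.001]
ft_force: [-0.5, 0.0, 0.5]
grip_width: 1.0
grip_force: 0.0
```

```bash
python3 st.py 0.491 0.307 0.235 165.7
```

```text
t 1.77 pos [0.4811 0.1666 0.2366] yaw 163.3 z [ 0.001 -0.001 -1.   ] ft [-0.5  0.   0.5] w 1.0 gf 0.0 q [ 0.45  0.07 -0.87  1.77  0.06  1.33  0.85]
shift mm [ 30.7 137.3   1.4]
spin -2.4
```

Call:
arm_command:
  motion:
    - [87,8,34,0,-1]
    - [87,16,68,0,-2]
    - [87,24,103,0,-2]
    - [87,31,137,0,-2]
    - [87,31,137,0,-2]

```text
time: 2.18
position: [0.4889, 0.3132, 0.236]
tool_rot: [-0.394, -3.113, -0.009]
ft_force: [-0.5, -0.1, -0.6]
grip_width: 1.002
grip_force: 0.0
```

```bash
python3 st.py 0.491 0.307 0.235 165.7; python3 -c "
from h import *
snap('wrist','w1')"
```

```text
t 2.18 pos [0.4889 0.3132 0.236 ] yaw 165.6 z [-0.003  0.006 -1.   ] ft [-0.5 -0.1 -0.6] w 1.002 gf 0.0 q [ 0.18  0.29 -0.95  1.61  0.24  1.36  0.53]
shift mm [-3.5 -5.5  1. ]
spin -0.1
```

View pics/w1.png

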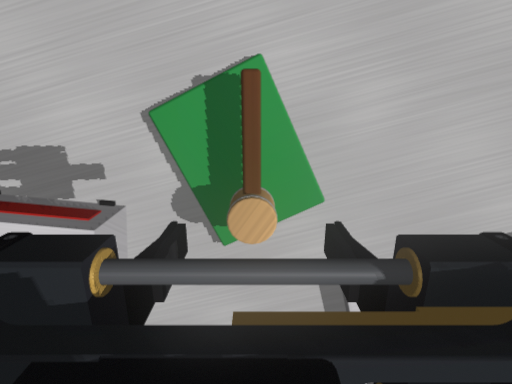

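The wrist view shows the handle running along column 251, vertical in the image, with the head at (252,217). The tool is therefore aligned with the mallet. I'll measure it from this view.

```bash
python3 - <<'E'
from h import *
C=cloud(load('w1')); b=np.zeros(C.shape[:2],bool); b[60:250,200:300]=1; Z=C[...,2]
p=C[b&(Z>.05)&(Z<.063)&(C[...,0]<.5)]; v=cv2.fitLine(p[:,:2].astype(np.float32),cv2.DIST_HUBER,0,.01,.01).ravel(); print(v,np.degrees(np.arctan2(v[1],v[0])),np.median(p[:,2]))
t=C[b&(abs(Z-.076)<.005)]; print('head',cv2.minEnclosingCircle(t[:,:2].astype(np.float32)),np.median(t,0))
E
python3 st.py 0.491 0.307 0.05 165.7
```

```text
[ 0.96879804 -0.24785157  0.43269932  0.32175523] -14.350416 0.05548152766598702
head ((0.536475658416748, 0.2955082356929779), 0.029808299615979195) [0.53511467 0.2959006  0.07377659]
t 2.23 pos [0.4896 0.3096 0.2358] yaw 165.5 z [-0.003  0.003 -1.   ] ft [-0.5 -0.2 -0.1] w 0.999 gf 0.0 q [ 0.18  0.29 -0.94  1.61  0.24  1.37  0.53]
shift mm [ -2.6  -2.6 185.8]
spin -0.2
```

Call:
arm_command:
  motion:
    - [87,-3,-2,40,0]
    - [87,-3,-2,80,0]
    - [87,-3,-2,120,0]
    - [87,-3,-2,155,0]
    - [87,-3,-2,175,0]

```text
time: 2.65
position: [0.4924, 0.2987, 0.057]
tool_rot: [-0.411, -3.11, 0.008]
ft_force: [-0.9, -1.1, -0.9]
grip_width: 0.995
grip_force: 0.0
```

```bash
python3 st.py 0.492 0.307 0.04 165.7
```

```text
t 2.65 pos [0.4924 0.2987 0.057 ] yaw 164.9 z [-0.005 -0.004 -1.   ] ft [-0.9 -1.1 -0.9] w 0.995 gf 0.0 q [ 0.11  0.46 -0.85  1.8   0.4   1.06  0.42]
shift mm [ 2.5  8.  17. ]
spin -0.8
```

Call:
arm_command:
  motion:
    - [87,0,0,0,0]
    - [87,0,0,0,0]
    - [87,0,0,0,0]

```text
time: 2.9
position: [0.4953, 0.3024, 0.0631]
tool_rot: [0.411, 3.113, 0.002]
ft_force: [0.2, -0.1, 0.8]
grip_width: 1.002
grip_force: 0.0
```

```bash
python3 st.py 0.492 0.307 0.04 165.7
```

```text
t 2.9 pos [0.4953 0.3024 0.0631] yaw 165.0 z [ 0.002  0.001 -1.   ] ft [ 0.2 -0.1  0.8] w 1.002 gf 0.0 q [ 0.11  0.46 -0.86  1.8   0.39  1.07  0.42]
shift mm [ 4.5  3.6 23.1]
spin -0.7
```

Call:
arm_command:
  motion:
    - [87,4,4,6,-1]
    - [87,4,4,12,-1]
    - [87,4,4,18,-1]
    - [87,4,4,23,-1]
    - [87,4,4,23,-1]

```text
time: 3.32
position: [0.4908, 0.3066, 0.0374]
tool_rot: [-0.382, -3.117, 0.002]
ft_force: [-0.3, -0.3, 0.0]
grip_width: 0.997
grip_force: 0.0
```

Call:
arm_command:
  motion:
    - [20,0,0,0,0]
    - [10,0,0,0,0]
    - [10,0,0,0,0]
    - [10,0,0,0,0]
    - [10,0,0,0,0]
  newtons: 60

```text
time: 3.73
position: [0.4915, 0.3073, 0.0387]
tool_rot: [0.382, 3.118, 0.0]
ft_force: [0.3, 0.4, -1.2]
grip_width: 0.704
grip_force: 0.0
```

```bash
python3 st.py 0.492 0.307 0.04 165.7
```

```text
t 3.73 pos [0.4915 0.3073 0.0387] yaw 166.0 z [ 0.  0. -1.] ft [ 0.3  0.4 -1.2] w 0.704 gf 0.0 q [ 0.09  0.49 -0.84  1.81  0.43  1.03  0.41]
shift mm [-0.5 -0.1 -1.3]
spin 0.3
```

Fingers close slowly; continue.

Call:
arm_command:
  motion:
    - [10,0,0,0,0]
    - [10,0,0,0,0]
    - [10,0,0,0,0]
    - [10,0,0,0,0]
    - [10,0,0,0,0]

```text
time: 4.15
position: [0.4913, 0.3072, 0.0385]
tool_rot: [0.382, 3.118, -0.0]
ft_force: [0.4, -0.3, 0.1]
grip_width: 0.326
grip_force: 0.0
```

Call:
arm_command:
  motion:
    - [10,0,0,0,0]
    - [10,0,0,0,0]
    - [10,0,0,0,0]
    - [10,0,0,0,0]
    - [10,0,0,0,0]

```text
time: 4.57
position: [0.4912, 0.3075, 0.0385]
tool_rot: [-0.382, -3.118, -0.0]
ft_force: [-0.6, 1.7, -0.4]
grip_width: 0.243
grip_force: 59.8
```

```bash
python3 st.py 0.492 0.307 0.24 166
```

```text
t 4.57 pos [0.4912 0.3075 0.0385] yaw 166.0 z [-0.  0. -1.] ft [-0.6  1.7 -0.4] w 0.243 gf 59.8 q [ 0.09  0.49 -0.84  1.81  0.43  1.03  0.41]
shift mm [-8.000e-01 -2.000e-01 -2.015e+02]
spin 0.0
```

Call:
arm_command:
  motion:
    - [10,0,0,-30,0]
    - [10,0,0,-70,0]
    - [10,0,0,-110,0]
    - [10,0,0,-150,0]
    - [10,0,0,-180,0]

```text
time: 4.98
position: [0.4915, 0.3073, 0.2213]
tool_rot: [0.382, 3.117, 0.0]
ft_force: [0.7, -0.1, -3.1]
grip_width: 0.248
grip_force: 59.8
```

```bash
python3 st.py 0.448 -0.041 0.22 166
```

```text
t 4.98 pos [0.4915 0.3073 0.2213] yaw 166.0 z [ 0.002  0.    -1.   ] ft [ 0.7 -0.1 -3.1] w 0.248 gf 59.8 q [ 0.19  0.3  -0.95  1.63  0.25  1.34  0.53]
shift mm [ -41.9 -348.4    1.2]
spin 0.0
```

Call:
arm_command:
  motion:
    - [10,-4,-35,0,0]
    - [10,-8,-70,0,0]
    - [10,-12,-105,0,0]
    - [10,-17,-140,0,0]
    - [10,-21,-175,0,0]

```text
time: 5.4
position: [0.4684, 0.1302, 0.2178]
tool_rot: [-0.382, -3.117, 0.002]
ft_force: [0.5, -0.4, -2.0]
grip_width: 0.244
grip_force: 59.8
```

Call:
arm_command:
  motion:
    - [10,-4,-35,0,0]
    - [10,-8,-70,0,0]
    - [10,-12,-105,0,0]
    - [10,-17,-140,0,0]
    - [10,-21,-173,0,0]

```text
time: 5.82
position: [0.4466, -0.0429, 0.2181]
tool_rot: [-0.384, -3.117, 0.002]
ft_force: [1.0, -0.6, -2.7]
grip_width: 0.247
grip_force: 59.8
```

Call:
arm_command:
  motion:
    - [10,0,0,0,0]
    - [10,0,0,0,0]
    - [10,0,0,0,0]

```text
time: 6.07
position: [0.4475, -0.0401, 0.2181]
tool_rot: [-0.382, -3.117, -0.001]
ft_force: [0.6, 0.8, -2.8]
grip_width: 0.247
grip_force: 59.8
```

```bash
python3 st.py 0.448 -0.041 0.22 166; python3 -c "
from h import *
snap('wrist','w2');a=load('top0')
C=cloud(load('w2'));Z=C[...,2];im=load('w2')['im'];h=cv2.cvtColor(im,cv2.COLOR_RGB2HSV)
print(C[217,252])"
```

```text
t 6.07 pos [ 0.4475 -0.0401  0.2181] yaw 166.0 z [-0.001  0.001 -1.   ] ft [ 0.6  0.8 -2.8] w 0.247 gf 59.8 q [ 0.75 -0.09 -0.67  1.93 -0.06  1.29  1.42]
shift mm [-0.7 -0.8 -1.9]
spin 0.0
[ 0.42049693 -0.03313036  0.23617617]
```

View pics/w2.png

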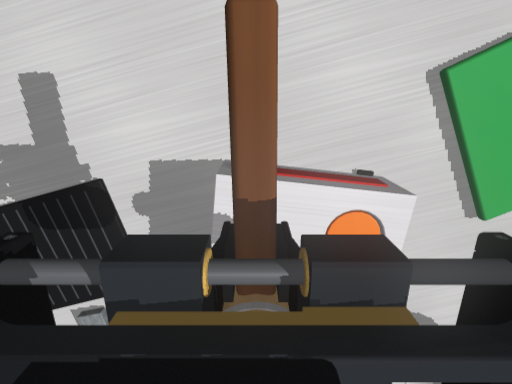

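The mallet is held straight, with its head covering the pin. The lid, at (356,232), is clear of it. I'll strike now.

Call:
arm_command:
  motion:
    - [10,0,0,28,0]
    - [10,0,0,54,0]
    - [10,0,0,74,0]
    - [10,0,0,86,0]
    - [10,0,0,92,0]

```text
time: 6.53
position: [0.448, -0.039, 0.1261]
tool_rot: [-0.377, -3.118, -0.0]
ft_force: [-5.1, 0.6, 7.2]
grip_width: 0.24
grip_force: 59.8
```

```bash
python3 st.py 0.448 -0.041 0.1235 166
```

```text
t 6.53 pos [ 0.448  -0.039   0.1261] yaw 166.2 z [-0.001  0.    -1.   ] ft [-5.1  0.6  7.2] w 0.24 gf 59.8 q [ 0.73  0.01 -0.7   2.04  0.01  1.09  1.36]
shift mm [-0.5 -2.   2.6]
spin 0.2
```

Call:
arm_command:
  motion:
    - [10,0,0,2,0]
    - [10,0,0,4,0]
    - [10,0,0,5,0]

```text
time: 6.78
position: [0.4479, -0.0389, 0.1229]
tool_rot: [-0.378, -3.117, 0.0]
ft_force: [-8.7, 2.6, 16.6]
grip_width: 0.249
grip_force: 59.8
```

Call:
arm_command:
  motion:
    - [10,0,0,2,0]
    - [10,0,0,3,0]
    - [10,0,0,3,0]

```text
time: 7.03
position: [0.4477, -0.0384, 0.1217]
tool_rot: [-0.377, -3.116, 0.002]
ft_force: [-14.1, 3.2, 25.3]
grip_width: 0.245
grip_force: 60.0
```

```bash
python3 st.py 0.448 -0.041 0.1235 166;python3 -c "
from h import *
snap('scene','s2')
im=load('s2')['im'];cv2.imwrite('pics/s2c.png',cv2.resize(im[120:250,220:350],(520,520),interpolation=2)[:,:,::-1])"
```

```text
t 7.03 pos [ 0.4477 -0.0384  0.1217] yaw 166.2 z [-0.003 -0.001 -1.   ] ft [-14.1   3.2  25.3] w 0.245 gf 60.0 q [ 0.73  0.02 -0.7   2.05  0.01  1.09  1.35]
shift mm [-0.9 -2.5 -1.8]
spin 0.2
```

View pics/s2c.png

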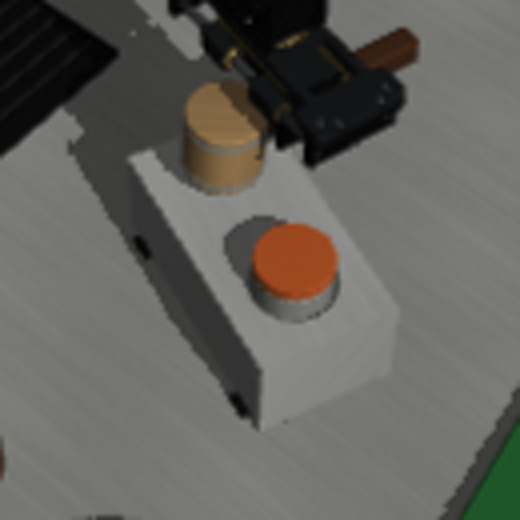

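The canister has risen and the mallet sits level on the pin. The lid height will show how far the pin has gone.

Run:
```python
from h import *
P=load('s2');C=cloud(P);h=cv2.cvtColor(P['im'],cv2.COLOR_RGB2HSV);b=np.zeros(h.shape[:2],bool);b[170:200,278:310]=1
m=b&(h[...,1]>180)&(h[...,0]<15);print(m.sum(),np.median(C[m],0))
b[:]=0;b[100:200,200:360]=1
m=b&(abs(C[...,0]-.5)<.06)&(abs(C[...,1]+.06)<.06)&(h[...,1]>60)&(h[...,0]>8)&(h[...,0]<22)&(C[...,2]>.13);p=C[m];print(m.sum(),np.median(p,0),np.percentile(p[:,2],[50,80,95]))
m2=b&(abs(C[...,0]-.56)<.05)&(abs(C[...,2]-.085)<.01)&(abs(C[...,1])<.03);print('blocktop',np.median(C[m2][:,2]))
```

```text
291 [0.53327959 0.05124072 0.11629984]
429 [ 0.49609898 -0.04212093  0.16008652] [0.16008652 0.16327545 0.2109021 ]
blocktop 0.08466981290641762
```

Lid height is 116 mm, so the pin is home. Next I lift the mallet and take it back.

Call:
arm_command:
  motion:
    - [10,0,0,-10,0]
    - [10,0,0,-40,0]
    - [10,0,0,-75,0]
    - [10,0,0,-100,0]
    - [10,0,0,-100,0]

```text
time: 7.5
position: [0.4516, -0.0397, 0.2241]
tool_rot: [0.377, 3.109, -0.002]
ft_force: [1.4, 0.3, -2.9]
grip_width: 0.245
grip_force: 60.0
```

```bash
python3 st.py 0.475 0.311 0.218 166
```

```text
t 7.5 pos [ 0.4516 -0.0397  0.2241] yaw 166.2 z [ 0.01  -0.003 -1.   ] ft [ 1.4  0.3 -2.9] w 0.245 gf 60.0 q [ 0.75 -0.1  -0.67  1.92 -0.06  1.29  1.42]
shift mm [ 61.3 346.1   5.4]
spin 0.2
```

Call:
arm_command:
  motion:
    - [10,6,35,0,0]
    - [10,12,70,0,0]
    - [10,18,105,0,0]
    - [10,24,140,0,0]
    - [10,30,175,0,0]

```text
time: 7.92
position: [0.4604, 0.1388, 0.2179]
tool_rot: [-0.38, -3.118, 0.001]
ft_force: [1.0, -0.1, -3.4]
grip_width: 0.248
grip_force: 60.0
```

Call:
arm_command:
  motion:
    - [10,6,35,0,0]
    - [10,12,70,0,0]
    - [10,18,105,0,0]
    - [10,24,140,0,0]
    - [10,30,172,0,0]

```text
time: 8.33
position: [0.4727, 0.3133, 0.2175]
tool_rot: [-0.38, -3.117, -0.001]
ft_force: [1.0, 0.1, -2.5]
grip_width: 0.247
grip_force: 60.0
```

Call:
arm_command:
  motion:
    - [10,0,0,30,0]
    - [10,0,0,65,0]
    - [10,0,0,100,0]
    - [10,0,0,125,0]
    - [10,0,0,140,0]

```text
time: 8.75
position: [0.4708, 0.3099, 0.0742]
tool_rot: [-0.379, -3.113, 0.004]
ft_force: [-0.5, -0.5, -2.8]
grip_width: 0.244
grip_force: 60.0
```

Call:
arm_command:
  motion:
    - [10,0,0,0,0]
    - [10,0,0,0,0]

```text
time: 8.92
position: [0.4732, 0.3111, 0.0783]
tool_rot: [-0.381, -3.117, -0.0]
ft_force: [0.7, 0.8, -2.2]
grip_width: 0.25
grip_force: 60.0
```

```bash
python3 st.py 0.475 0.311 0.0385 166
python3 - <<'E'
from h import *
snap('scene','s3');snap('top','t3')
a=load('s3')['im'][160:310,290:460]; b=load('t3')['im'][170:320,50:220]
cv2.imwrite('pics/c3.png',cv2.resize(np.hstack([a,b]),(800,353),interpolation=2)[:,:,::-1])
E
```

```text
t 8.92 pos [0.4732 0.3111 0.0783] yaw 166.1 z [-0.001  0.    -1.   ] ft [ 0.7  0.8 -2.2] w 0.25 gf 60.0 q [ 0.15  0.44 -0.94  1.81  0.39  1.09  0.4 ]
shift mm [-1.9  0.3 39.8]
spin 0.1
```

View pics/c3.png

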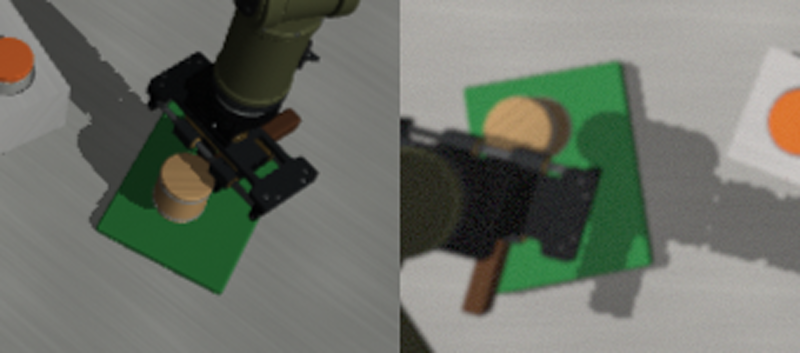

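The head stands upright over the board. I lower it gently.

Call:
arm_command:
  motion:
    - [10,0,0,10,0]
    - [10,0,0,20,0]
    - [10,0,0,29,0]
    - [10,0,0,35,0]
    - [10,0,0,37,0]

```text
time: 9.43
position: [0.4728, 0.3098, 0.0399]
tool_rot: [-0.382, -3.116, 0.002]
ft_force: [0.1, 0.5, -3.6]
grip_width: 0.244
grip_force: 60.0
```

Call:
arm_command:
  motion:
    - [10,0,0,1,0]
    - [10,0,0,2,0]
    - [10,0,0,2,0]

```text
time: 9.68
position: [0.4737, 0.3108, 0.0396]
tool_rot: [0.382, 3.118, 0.0]
ft_force: [0.0, -0.3, -2.9]
grip_width: 0.248
grip_force: 60.0
```

Call:
arm_command:
  motion:
    - [10,0,0,1,0]
    - [10,0,0,2,0]
    - [10,0,0,2,0]
    - [10,0,0,2,0]

```text
time: 10.02
position: [0.4739, 0.3108, 0.0379]
tool_rot: [0.382, 3.118, 0.0]
ft_force: [-0.2, 0.0, 0.3]
grip_width: 0.244
grip_force: 60.0
```

Contact made: the weight has come off the wrist. I open the fingers.

Call:
arm_command:
  motion:
    - [60,0,0,0,0]
    - [87,0,0,0,0]
    - [87,0,0,0,0]
    - [87,0,0,0,0]
    - [87,0,0,0,0]

```text
time: 10.43
position: [0.4738, 0.3106, 0.0376]
tool_rot: [0.382, 3.118, 0.0]
ft_force: [0.4, -0.0, -0.1]
grip_width: 0.541
grip_force: 0.0
```

Call:
arm_command:
  motion:
    - [87,0,0,0,0]
    - [87,0,0,0,0]
    - [87,0,0,0,0]
    - [87,0,0,0,0]
    - [87,0,0,0,0]

```text
time: 10.85
position: [0.4736, 0.3105, 0.0375]
tool_rot: [-0.382, -3.118, 0.0]
ft_force: [-0.7, -0.7, 0.5]
grip_width: 0.919
grip_force: 0.0
```

Call:
arm_command:
  motion:
    - [87,0,0,-15,0]
    - [87,0,0,-45,0]
    - [87,0,0,-85,0]
    - [87,0,0,-125,0]
    - [87,0,0,-165,0]

```text
time: 11.27
position: [0.473, 0.3109, 0.2053]
tool_rot: [0.38, 3.118, 0.0]
ft_force: [1.2, -0.5, 0.1]
grip_width: 1.0
grip_force: 0.0
```

Call:
arm_command:
  motion:
    - [87,0,-10,-10,7]
    - [87,0,-40,-10,14]
    - [87,0,-75,-10,21]
    - [87,0,-110,-10,28]
    - [87,0,-140,-10,35]

```text
time: 11.68
position: [0.4391, 0.1733, 0.2134]
tool_rot: [1.31, 2.854, -0.0]
ft_force: [0.6, -0.5, -0.1]
grip_width: 0.999
grip_force: 0.0
```

```bash
python3 st.py 0.532 0.0505 0.215 69.6
python3 - <<'E'
from h import *
P=snap('top','t4');P=load('t4');C=cloud(P);Z=C[...,2]
b=np.zeros(Z.shape,bool); b[190:245,80:140]=1
t=C[b&(abs(Z-.075)<.006)]; print('head',cv2.minEnclosingCircle(t[:,:2].astype(np.float32)),np.median(t,0))
h=cv2.cvtColor(P['im'],cv2.COLOR_RGB2HSV);b[:]=0;b[185:250,190:250]=1
m=(b&(h[...,1]>150)&(h[...,0]<16)).astype(np.uint8);print('lid',m.sum(),np.median(C[m>0],0))
c=max(cv2.findContours(m,0,1)[0],key=cv2.contourArea);(u,v),r=cv2.minEnclosingCircle(c);print(u,v,r,ray(P,u,v,.116))
E
```

```text
t 11.68 pos [0.4391 0.1733 0.2134] yaw 130.7 z [ 0.001 -0.001 -1.   ] ft [ 0.6 -0.5 -0.1] w 0.999 gf 0.0 q [ 0.5  -0.02 -0.91  1.88 -0.02  1.27  0.31]
shift mm [-153.7   -9.7   -1.4]
spin 61.1
head ((0.5214935541152954, 0.29810407757759094), 0.030173765495419502) [0.53373054 0.30435866 0.07493006]
lid 574 [0.53133863 0.04942858 0.11630366]
220.2765350341797 221.405029296875 13.527861595153809 [0.53080491 0.04927095 0.116     ]
```

Call:
arm_command:
  motion:
    - [87,-30,-2,0,7]
    - [87,-60,-4,0,14]
    - [87,-95,-6,0,21]
    - [87,-128,-8,0,28]
    - [87,-154,-9,0,35]

```text
time: 12.15
position: [0.5356, 0.0503, 0.2135]
tool_rot: [2.109, 2.326, 0.0]
ft_force: [0.3, 0.3, -0.3]
grip_width: 0.999
grip_force: 0.0
```

Call:
arm_command:
  motion:
    - [87,0,0,0,7]
    - [87,0,0,0,14]
    - [87,0,0,0,21]
    - [87,0,0,0,26]
    - [87,0,0,0,26]

```text
time: 12.57
position: [0.5343, 0.0533, 0.2135]
tool_rot: [2.574, 1.801, 0.001]
ft_force: [-0.3, -0.7, -0.2]
grip_width: 1.001
grip_force: 0.0
```

```bash
python3 st.py 0.5315 0.0495 0.104 69.6
```

```text
t 12.57 pos [0.5343 0.0533 0.2135] yaw 70.0 z [ 0.001  0.    -1.   ] ft [-0.3 -0.7 -0.2] w 1.001 gf 0.0 q [ 0.53  0.15 -0.74  1.74  0.1   1.29 -0.58]
shift mm [ -4.6  -1.4 109.5]
spin 0.4
```

Call:
arm_command:
  motion:
    - [87,-4,-1,25,0]
    - [87,-4,-1,50,0]
    - [87,-4,-1,70,0]
    - [87,-4,-1,84,0]
    - [87,-4,-1,90,0]

```text
time: 12.98
position: [0.5305, 0.0495, 0.121]
tool_rot: [-2.568, -1.806, 0.004]
ft_force: [-0.7, -0.1, -0.6]
grip_width: 1.001
grip_force: 0.0
```

Call:
arm_command:
  motion:
    - [87,0,0,3,0]
    - [87,0,0,6,0]
    - [87,0,0,10,0]
    - [87,0,0,14,0]
    - [87,0,0,16,0]

```text
time: 13.4
position: [0.5321, 0.0492, 0.1066]
tool_rot: [2.572, 1.802, 0.001]
ft_force: [-0.7, 0.1, 0.8]
grip_width: 0.995
grip_force: 0.0
```

Call:
arm_command:
  motion:
    - [87,0,0,0,0]
    - [87,0,0,0,0]

```text
time: 13.57
position: [0.5319, 0.0492, 0.1067]
tool_rot: [2.573, 1.802, 0.0]
ft_force: [-0.3, -0.7, -0.3]
grip_width: 0.999
grip_force: 0.0
```

```bash
python3 st.py 0.5315 0.0495 0.104 69.6
```

```text
t 13.57 pos [0.5319 0.0492 0.1067] yaw 70.0 z [ 0. -0. -1.] ft [-0.3 -0.7 -0.3] w 0.999 gf 0.0 q [ 0.5   0.25 -0.72  1.87  0.19  1.09 -0.64]
shift mm [ 0.1 -0.5  2.7]
spin 0.4
```

Call:
arm_command:
  motion:
    - [60,0,0,2,0]
    - [50,0,0,2,0]
    - [50,0,0,2,0]
    - [50,0,0,2,0]
    - [50,0,0,2,0]
  newtons: 30

```text
time: 13.98
position: [0.5317, 0.0493, 0.1046]
tool_rot: [-2.573, -1.802, 0.0]
ft_force: [-2.7, 1.2, 3.0]
grip_width: 0.709
grip_force: 1.7
```

Call:
arm_command:
  motion:
    - [50,0,0,0,0]
    - [50,0,0,0,0]
    - [50,0,0,0,0]

```text
time: 14.23
position: [0.5315, 0.0494, 0.1045]
tool_rot: [-2.573, -1.802, 0.001]
ft_force: [-1.4, 0.7, 1.8]
grip_width: 0.686
grip_force: 30.0
```

```bash
python3 st.py 0.496 -0.323 0.21 69.6
```

```text
t 14.23 pos [0.5315 0.0494 0.1045] yaw 70.0 z [-0.001 -0.    -1.   ] ft [-1.4  0.7  1.8] w 0.686 gf 30.0 q [ 0.5   0.25 -0.72  1.87  0.19  1.08 -0.64]
shift mm [-362.2   93.7 -105.4]
spin 0.4
```

Call:
arm_command:
  motion:
    - [50,0,0,-8,0]
    - [50,0,0,-22,0]
    - [50,0,0,-45,0]
    - [50,0,0,-75,0]
    - [50,0,0,-105,0]

```text
time: 14.65
position: [0.5313, 0.0491, 0.2104]
tool_rot: [-2.572, -1.802, 0.001]
ft_force: [0.9, -0.4, -1.5]
grip_width: 0.682
grip_force: 30.0
```

Call:
arm_command:
  motion:
    - [50,-20,5,-5,0]
    - [50,-55,14,-5,0]
    - [50,-93,24,-5,0]
    - [50,-130,33,-5,0]
    - [50,-168,43,-5,0]

```text
time: 15.07
position: [0.5145, -0.125, 0.2151]
tool_rot: [2.571, 1.803, 0.0]
ft_force: [1.1, 0.1, -1.7]
grip_width: 0.684
grip_force: 30.0
```

Call:
arm_command:
  motion:
    - [50,-37,9,0,0]
    - [50,-74,19,0,0]
    - [50,-110,29,0,0]
    - [50,-145,38,0,0]
    - [50,-172,45,0,0]

```text
time: 15.48
position: [0.4971, -0.3045, 0.2146]
tool_rot: [2.575, 1.798, -0.002]
ft_force: [0.4, -0.2, -2.1]
grip_width: 0.683
grip_force: 30.0
```

```bash
python3 st.py 0.496 -0.323 0.0735
python3 - <<'E'
from h import *
snap('scene','s5');snap('top','t5')
a=load('s5')['im'][60:220,130:310]; b=load('t5')['im'][160:320,210:430]
cv2.imwrite('pics/c5.png',cv2.resize(np.hstack([a,b]),(800,320),interpolation=2)[:,:,::-1])
E
```

```text
t 15.48 pos [ 0.4971 -0.3045  0.2146] yaw 69.8 z [-0.    -0.002 -1.   ] ft [ 0.4 -0.2 -2.1] w 0.683 gf 30.0 q [ 0.92  0.22 -0.48  1.64  0.11  1.3   0.07]
shift mm [-17.6   5.3 141.2]
```

View pics/c5.png

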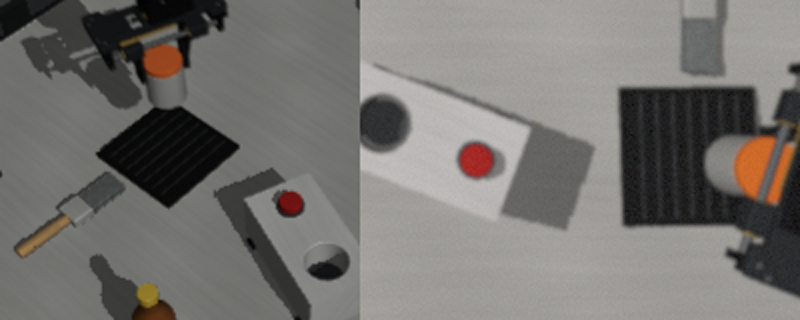

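The canister is held upright near the black plate, the pin is still down and the well is empty. I shift it to the plate's centre and lower it.

Call:
arm_command:
  motion:
    - [50,-9,3,20,0]
    - [50,-18,5,50,0]
    - [50,-18,5,85,0]
    - [50,-18,5,110,0]
    - [50,-18,5,122,0]

```text
time: 16.0
position: [0.4948, -0.3173, 0.0887]
tool_rot: [-2.568, -1.8, 0.003]
ft_force: [-0.9, 0.8, -1.1]
grip_width: 0.68
grip_force: 30.0
```

Call:
arm_command:
  motion:
    - [50,0,0,2,0]
    - [50,0,0,5,0]
    - [50,0,0,8,0]
    - [50,0,0,10,0]
    - [50,0,0,10,0]

```text
time: 16.42
position: [0.4976, -0.3193, 0.0836]
tool_rot: [2.571, 1.802, 0.001]
ft_force: [-1.4, 0.6, -2.3]
grip_width: 0.682
grip_force: 30.0
```

```bash
python3 st.py 0.496 -0.323 0.0735
```

```text
t 16.42 pos [ 0.4976 -0.3193  0.0836] yaw 70.0 z [ 0.001 -0.001 -1.   ] ft [-1.4  0.6 -2.3] w 0.682 gf 30.0 q [ 0.91  0.35 -0.45  1.76  0.17  1.06  0.05]
shift mm [-4.  -0.3 10.1]
```

Call:
arm_command:
  motion:
    - [50,0,0,2,0]
    - [50,0,0,4,0]
    - [50,0,0,6,0]
    - [50,0,0,8,0]
    - [50,0,0,8,0]

```text
time: 16.83
position: [0.4966, -0.3189, 0.0741]
tool_rot: [-2.573, -1.802, 0.001]
ft_force: [0.2, 0.5, -2.3]
grip_width: 0.677
grip_force: 30.0
```

Call:
arm_command:
  motion:
    - [50,0,0,1,0]
    - [50,0,0,2,0]
    - [50,0,0,2,0]

```text
time: 17.08
position: [0.4968, -0.319, 0.0737]
tool_rot: [-2.573, -1.802, 0.001]
ft_force: [-3.6, 1.5, 5.5]
grip_width: 0.687
grip_force: 30.0
```

Touchdown, with 5.5 N upward on the wrist. I let it settle, release and retreat.

Call:
arm_command:
  motion:
    - [50,0,0,0,0]
    - [50,0,0,-0.5,0]
    - [60,0,0,-0.5,0]
    - [75,0,0,-0.5,0]
    - [87,0,0,-0.5,0]

```text
time: 17.5
position: [0.4974, -0.3193, 0.0731]
tool_rot: [2.572, 1.802, 0.001]
ft_force: [0.3, 0.6, 0.2]
grip_width: 0.773
grip_force: 0.0
```

Call:
arm_command:
  motion:
    - [87,0,0,0,0]
    - [87,0,0,0,0]
    - [87,0,0,0,0]
    - [87,0,0,0,0]
    - [87,0,0,0,0]

```text
time: 17.92
position: [0.4969, -0.3191, 0.073]
tool_rot: [2.573, 1.802, -0.0]
ft_force: [-0.4, 0.5, 1.1]
grip_width: 0.99
grip_force: 0.0
```

Call:
arm_command:
  motion:
    - [87,0,0,-10,0]
    - [87,0,0,-35,0]
    - [87,0,0,-70,0]
    - [87,0,0,-110,0]
    - [87,0,0,-150,0]

```text
time: 18.33
position: [0.4965, -0.3186, 0.2251]
tool_rot: [-2.572, -1.803, 0.0]
ft_force: [0.7, -0.7, -0.4]
grip_width: 0.997
grip_force: 0.0
```

Call:
arm_command:
  motion:
    - [87,0,0,0,0]
    - [87,0,0,0,0]
    - [87,0,0,0,0]

```text
time: 18.58
position: [0.4967, -0.319, 0.2234]
tool_rot: [2.573, 1.802, -0.0]
ft_force: [0.1, -0.6, -0.1]
grip_width: 1.0
grip_force: 0.0
```

```bash
python3 st.py
python3 - <<'E'
from h import *
snap('scene','s6')
cv2.imwrite('pics/c6.png',cv2.resize(load('s6')['im'][60:290,120:430],(775,575),interpolation=2)[:,:,::-1])
P=load('s6');C=cloud(P);h=cv2.cvtColor(P['im'],cv2.COLOR_RGB2HSV)
m=(h[...,1]>170)&(h[...,0]<15)&(h[...,0]>5)&(abs(C[...,0]-.5)<.07)&(abs(C[...,1]+.32)<.07);print(m.sum(),np.median(C[m],0))
E
```

```text
t 18.58 pos [ 0.4967 -0.319   0.2234] yaw 70.0 z [ 0.    -0.001 -1.   ] ft [ 0.1 -0.6 -0.1] w 1.0 gf 0.0 q [ 0.93  0.23 -0.47  1.61  0.11  1.32  0.09]
225 [ 0.49747364 -0.31595862  0.08494773]
```

View pics/c6.png

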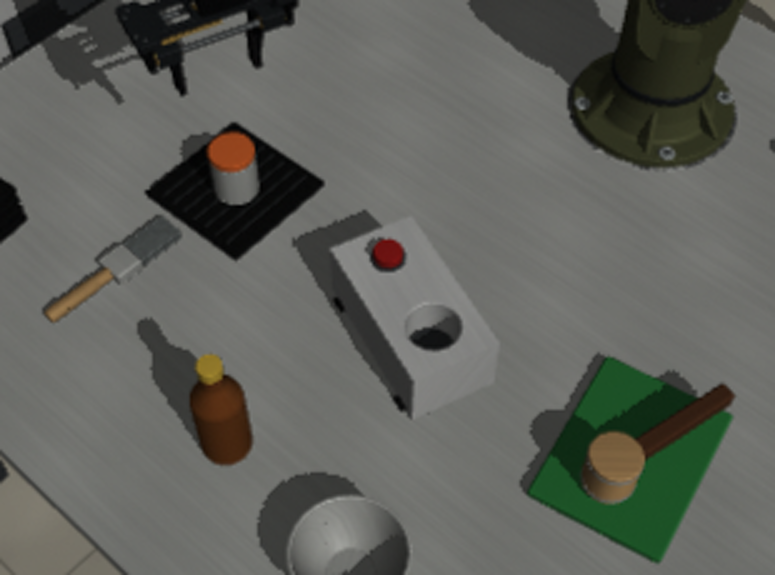

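The canister is upright on the plate with its lid at 85 mm, the mallet stands on the board, the pin is down and the gripper is clear.

```bash
python3 -c "
from bench import close_job
print(close_job())"
```

```text
the job is handed in; nothing more can be done
None
```

The job is handed in at about 18.6 s of the 64 s allowed: the pin was struck home with the mallet, the mallet stands on the green board again, and the canister is upright on the black plate about 4 mm from its centre; no verdict came back.

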